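Put the stapler away in the spring-lid case

ROBOT

A 6-joint arm with a two-finger parallel gripper is mounted at the origin on the work surface. World frame = base frame: x ahead of the robot, y to its left, z up, the work surface at z = 0. Lengths are in m, angles in degrees, forces in N, time in s.
With the tool pointing down it reaches from about 0.425 to 0.925 m from the base axis. Payload 12.5 kg.
Tool frame: the origin (TCP) lies on the mounting face of the last link; the fingertips stand 173 mm ahead of it and the grasp point (between the pads) lies 155 mm ahead of it (grip_depth is the distance from the TCP to the grasp point, in m); z points along the fingers, y is the line along which they close (so a half turn about z gives the same grasp; the last joint's range is limited). The gripper opens to 85 mm and grips with 20 to 120 N. Pads are 22 mm wide; open, the fingers measure 114 mm over their backs; the gripper's body (76 mm by 85 mm) begins 54 mm behind the grasp point. The pads swing forward as they close: fully open they stand 13 mm farther back than shut.
Start: joints at [69.294, 28.126, 89.318, -0, 62.55, -6.05], TCP at [0.158, 0.605, 0.405] pointing down, gripper open.
Joint ranges: [-177.58, 177.58], [-47.91, 125.51], [2.72, 160], [-65.01, 245.01], [3.68, 167.84], [-153.87, 153.87]. Speed limits (degrees/s): [127.2, 127.2, 159.86, 180, 180, 180].

INTERFACE

Orientations are given as a 3x3 rotation matrix whose columns are the frame's x, y, z axes.
In Python, from workcell import * gives the robot as it stands. Calls block until the motion is done:
- movep(position, orientation): joint-space move of the TCP to a pose.
- move_linear(position, rotation=None, v=0.15, max_force=None): straight line of the TCP; rotation=None keeps the orientation; v is the mean speed in m/s. With max_force (N) it stops when the force on the tool has changed by that much, and returns True; else False.
- movej(angles): joint-space move.
- command_gripper(opening): finger opening in m; the grip force is fixed at half the most; returns when the fingers have stopped.
- pause(seconds).
- inverse_kinematics(position, orientation): joint angles nearest the present ones, or None.
- grab_frame(name): name is "scene" or "top" or "wrist"; returns the picture (400x640x3 uint8, red, green, blue); there is no depth.
- camera_info(name): a dict with "fovy" (degrees; the focal length in pixels is half the picture's height over the tangent of half this angle, whatever the lens; pixels are square), "cx", "cy" (the principal point, pixels), "extrinsics" (4x4, takes a point from world to camera coordinates). Camera axes: x right, y up, looking along -z (the intrinsics and any distortion apply to the point x, -y, -z); pixel columns grow to the right and rows downward; lengths in m; the calibration is good to about 2 mm. A picture is of the moment at which its call begins: read the wrist's pose just before it. camera_info takes no time and is no camera call; for the wrist camera it gives the pose at the moment of the call.
A pose or a line that the arm cannot do raises IKError and nothing moves.
- job_done(): hands the job in; it is judged then, once.
Readings, each from a call of its own:
- get_t(): time.
- get_joint_pos(): joint angles.
- get_dq(): joint speeds.
- get_effort(): joint torques, N m.
- get_eef_pos(): TCP position.
- get_tool_rot(): TCP orientation.
- get_force(): force on the tool from outside, world axes, zero at the start.
- get_moment(): the same for the moment, N m.
- get_width(): finger opening in m.
- get_grasp_force(): force on a finger pad.
Only numpy, scipy, OpenCV 4.12 (cv2) and the standard library are available. Lean on these libraries where they do the work, as an engineer would, in place of code of your own. Each camera call takes 0.05 s, during which the arm holds its last target. There are 200 camera calls.

TASK

Open the spring-lid case on the packing bench by pressing the release button on its sloping nose, let the lid pop up, take hold of the lid and steady it still for a moment half open, then raise it, without slamming it, until it leans back on its stop. Then put the stapler in the case, lying on its base on the floor of the case, set down and not dropped. Leave the lid leaning open, let go of everything, and do not shift the other things on the bench.

Things in the scene. Friction and masses are not known exactly. Their poses are not given: they have to be found in the camera images.
- case: Grey open tray with a sprung lid, fixed: 150 mm deep (its x), 220 mm wide (y), rim 91 mm high, walls and floor 5 mm. Origin: centre of its underside; z up; -x is its front. A 90 mm wide wedge nose on the front reaches to x = -127 mm; its 45 degree face carries the release button. Inside, at y = 96 to 104 mm, a 35 mm leaf spring on the hinge rises with the lid.
- lid (a joint): Lid angle, rad: 0 shut and latched, 1.8 back on its stop. Aluminium, 0.25 kg, 150 x 220 x 8 mm, hinged on the far (+x) rim. Once released a leaf spring pops it up within a second; it bobs, then rests near 0.9. Above about 1.2 the spring no longer reaches it and it falls back if let go before upright (1.57); past 1.65 it leans back and stays.
- lid_hinge (a point): Centre of the lid's hinge line, on the plane of the lid's underside: case x = 75 mm, y = 0, 92 mm above the bench. The hinge line runs along the case's y.
- lid_tab (a point): Point on the lid's grip tab: a tongue 64 mm wide, 8 mm thick, in the lid's plane, jutting 33 mm from the middle of its front edge, its end 183 mm from the hinge. The point is 168 mm from the hinge, mid thickness. Under its middle hangs a 20 mm wide, 30 mm long catch, 150 to 166 mm from the hinge; the end 17 mm is clear. Can be pinched across its thickness.
- release (a joint): Travel of the release button in m: 0 out, 0.009 fully pressed. The lid is let go at about 0.006; it takes about 1.5 N at first, 4 N there and 5 N at full travel, and springs back.
- release_top (a point): Centre of the face of the release button: a black disc 30 mm across, 11 mm proud of the 45 degree nose, 45 mm above the bench, at case x = -98 mm. It presses along the slope's normal: equally towards case +x and down. The lid's tab overhangs it, its end 47 mm above and 10 mm further out, so it is reached only with a tilted tool.
- stapler: Dark desk stapler, 150 mm long (its x), 34 mm wide (its y), 49 mm high, mass about 0.3 kg, lying on its base, at any yaw. Origin: centre of its underside; z up. It can be gripped across its width.
- tape_roll: Bystander: cardboard-brown roll lying flat, 110 mm across, hole 76 mm, 48 mm high. Origin: centre of underside.
- tag_carton: Bystander: white carton 124 x 79 x 52 mm (x, y, z). Origin: centre of underside.
- card_box: Bystander: flat brown box 90 x 130 x 35 mm (x, y, z). Origin: centre of underside.
- glue_bottle: Bystander: white bottle, 60 mm across, 150 mm high. Origin: centre of underside.
- tin: Bystander: metal tin, 84 mm across, 100 mm high. Origin: centre of underside.
- pen_pot: Bystander: dark steel pot, 80 mm across, 90 mm high, open top. Origin: centre of underside.
Things that resemble listed ones, but are neither listed nor needed, are in the scene too. Of the things like the stapler, leave any that is purple; of the rest the larger one is meant.

How it is judged:
By the outcome, as a careful person would: the job done as asked, in the order asked, and still so for the second after the job is handed in, with the robot touching nothing.
It also fails if it takes over 67 s, if anything falls off the work surface, if the arm or the gripper's body presses on something with over 40 N, if the wrist force passes 120 N, or if a joint passes its speed limit or range.

## Working session

There is one attempt and no reset: what is moved stays moved. The work goes in short steps, each a Python script; the robot and the scene stay as the last script left them, time stands still between calls to the robot, and variables do not carry over. Pictures are saved under pics/ and viewed, at most 10 in all, crops included, and the job is handed in when it is done.

```bash
ls; mkdir -p pics; python3 - <<'E'
from workcell import *
import cv2,numpy as np
for n in ("scene","top"):
    im=grab_frame(n); cv2.imwrite(f"pics/{n}0.png",im[:,:,::-1]); c=camera_info(n); print(n,c)
print(get_t())
E
```

```text
pics
scene {'fovy': 53.52741847148465, 'cx': 322.8282614350089, 'cy': 202.51943683901914, 'extrinsics': array([[ 0.59729681,  0.80199845,  0.0059163 , -0.26093129],
       [-0.64980401,  0.47959824,  0.58969507,  0.23301625],
       [ 0.47009708, -0.35606742,  0.80760431, -1.41503503],
       [ 0.        ,  0.        ,  0.        ,  1.        ]])}
top {'fovy': 57.10068787668517, 'cx': 321.87310178745764, 'cy': 198.06416621942807, 'extrinsics': array([[ 4.10069410e-03, -9.99990584e-01, -1.41966648e-03,
        -8.41513030e-04],
       [ 9.88098561e-01,  3.83361780e-03,  1.53774308e-01,
        -4.56158490e-01],
       [-1.53767418e-01, -2.03335181e-03,  9.88104978e-01,
        -9.36591160e-01],
       [ 0.00000000e+00,  0.00000000e+00,  0.00000000e+00,
         1.00000000e+00]])}
0.1
```

View pics/top0.png

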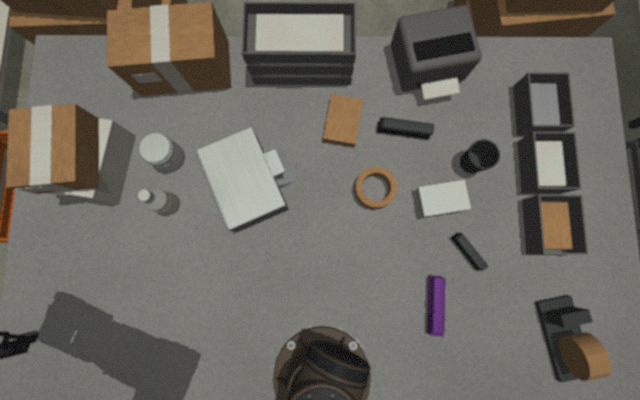

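View pics/scene0.png

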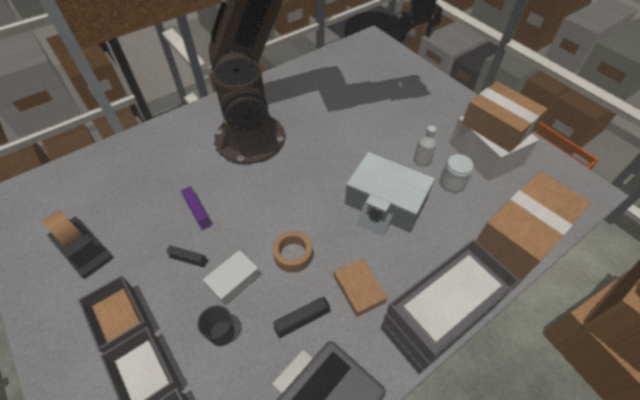

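The top view shows these stapler-like things: a large dark one at (405,127), a small dark one at (469,251) and a purple one at (436,305). I choose the large dark one at (405,127). The case is at (243,180) with its tab at (277,163), so its front faces image right (world -y).

```bash
cat > h.py <<'E'
import numpy as np, cv2
from workcell import *
def cam(n): 
    c=camera_info(n); return (200/np.tan(np.radians(c["fovy"]/2)),c["cx"],c["cy"],c["extrinsics"])
def ray(c,uv):
    f,cx,cy,E=c; d=np.array([(uv[0]-cx)/f,-(uv[1]-cy)/f,-1.]); R=E[:3,:3]
    return -R.T@E[:3,3], R.T@d
def onz(c,uv,z):
    o,d=ray(c,uv); return o+d*(z-o[2])/d[2]
def proj(c,p):
    f,cx,cy,E=c; q=E[:3,:3]@np.asarray(p)+E[:3,3]; return np.array([cx-f*q[0]/q[2],cy+f*q[1]/q[2]])
def rz(a):
    c,s=np.cos(a),np.sin(a); return np.array([[c,-s,0],[s,c,0],[0,0,1.]])
E
python3 - <<'E'
from h import *
c=cam("top"); im=cv2.imread("pics/top0.png"); g=cv2.cvtColor(im,cv2.COLOR_BGR2GRAY)
def blob(mask,seed):
    n,l,s,ce=cv2.connectedComponentsWithStats(mask.astype(np.uint8)); k=l[seed[1],seed[0]]
    ct=max(cv2.findContours((l==k).astype(np.uint8),0,cv2.CHAIN_APPROX_NONE)[0],key=cv2.contourArea)
    return s[k],ct[:,0,:]
for name,mask,seed,z in (("lid",g>130,(235,180),.1),("stapler",g<65,(405,127),.03),("small",g<65,(469,251),.03)):
    print(g[seed[1],seed[0]],g[seed[1]-40:seed[1]+60:25,seed[0]-60:seed[0]+60:20].tolist())
    s,ct=blob(mask,seed); w=np.array([onz(c,p,z)[:2] for p in ct],np.float32)
    r=cv2.minAreaRect(w); print(name,s,r,cv2.boxPoints(r).round(3).tolist())
for k,(x,y,w,h) in enumerate([(180,110,130,130),(365,95,85,60)]):
    a=cv2.resize(im[y:y+h,x:x+w],None,fx=3.07 if k==0 else 4.5,fy=3.07 if k==0 else 4.5,interpolation=2)
    a=cv2.resize(a,(390,400)); 
    b=a if k==0 else np.hstack([b,a])
cv2.imwrite("pics/crop.png",b)
E
```

```text
181 [[124, 120, 123, 175, 184, 123], [78, 124, 179, 181, 186, 187], [129, 127, 176, 185, 182, 187], [129, 123, 122, 181, 189, 77]]
lid [ 196  127   89  102 5680] ((0.5069229602813721, 0.19066372513771057), (0.22312383353710175, 0.18768763542175293), 24.55350112915039) [[0.3659999966621399, 0.23000000417232513], [0.4440000057220459, 0.05900000035762787], [0.6470000147819519, 0.15199999511241913], [0.5690000057220459, 0.32199999690055847]]
69 [[104, 121, 125, 46, 177, 184], [120, 126, 127, 127, 119, 121], [127, 124, 122, 86, 27, 121], [122, 119, 127, 122, 123, 123]]
stapler [     0      0    640    400 217775] ((0.49804407358169556, 0.009890139102935791), (1.0811508893966675, 1.8543115854263306), 0.17330367863178253) [[-0.04500000178813934, 0.9350000023841858], [-0.03999999910593033, -0.9190000295639038], [1.0410000085830688, -0.9160000085830688], [1.0360000133514404, 0.9390000104904175]]
73 [[124, 187, 176, 120, 121, 125], [124, 118, 112, 120, 122, 122], [121, 125, 121, 46, 121, 127], [124, 45, 121, 120, 116, 119]]
small [     0      0    640    400 217775] ((0.49804407358169556, 0.009890139102935791), (1.0811508893966675, 1.8543115854263306), 0.17330367863178253) [[-0.04500000178813934, 0.9350000023841858], [-0.03999999910593033, -0.9190000295639038], [1.0410000085830688, -0.9160000085830688], [1.0360000133514404, 0.9390000104904175]]
```

View pics/crop.png

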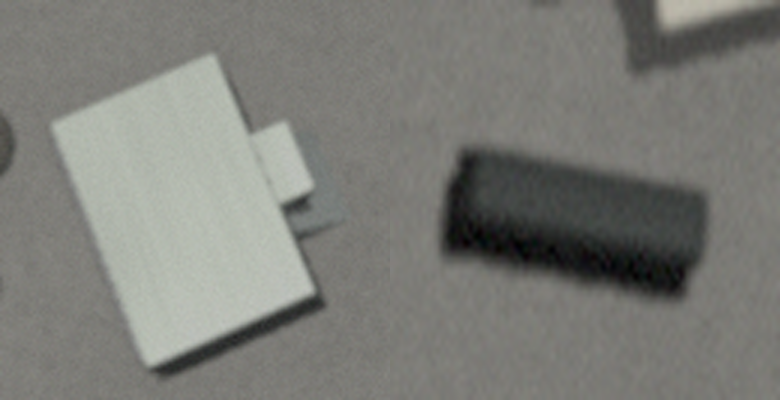

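The crop confirms a grey lid with its tab at the middle of the right edge. The stapler is a large dark body, lighter on top with a shadowed near side, its axis about 10° off image-horizontal. Next I compute both poses and check reach.

```bash
cat >> h.py <<'E'
CY=np.radians(114.55); CO=np.array([.4986,.208,0]); CR=rz(CY)
def cw(x,y,z): return CO+CR@np.array([x,y,z])
def rot(z,y):
    z=CR@np.array(z,float);y=CR@np.array(y,float);z/=np.linalg.norm(z);y/=np.linalg.norm(y)
    return np.column_stack([np.cross(y,z),y,z])
D=np.array([1,0,-1])/2**.5
def press(s,sgn=1,off=-.004):   # s: tip position along press axis past button face
    p=np.array([-.098,0,.045])+D*(s-.173)+off*np.array([1,0,1])/2**.5
    return cw(*p),rot(D,[0,sgn,0])
def lidpose(th,r=.341,sgn=1,n=.004):
    e=np.array([-np.cos(th),0,np.sin(th)]);nn=np.array([np.sin(th),0,np.cos(th)])
    return cw(*(np.array([.075,0,.092])+e*r+nn*n)),rot(-e,sgn*nn)
E
python3 - <<'E'
from h import *
im=cv2.imread("pics/top0.png"); g=cv2.cvtColor(im,cv2.COLOR_BGR2GRAY); c=cam("top"); s=cam("scene")
# lid without tab
m=cv2.morphologyEx((g>130).astype(np.uint8),cv2.MORPH_OPEN,np.ones((35,35)))
m=cv2.morphologyEx((g>140).astype(np.uint8),cv2.MORPH_OPEN,cv2.getStructuringElement(2,(31,31)))
n,l,st,ce=cv2.connectedComponentsWithStats(m);k=l[180,235]
ct=cv2.findContours((l==k).astype(np.uint8),0,1)[0][0][:,0]
print("lid",cv2.minAreaRect(np.array([onz(c,p,.1)[:2] for p in ct],np.float32)))
m=np.zeros_like(g);m[105:150,368:445]=g[105:150,368:445]<95
n,l,st,ce=cv2.connectedComponentsWithStats(m);k=1+st[1:,4].argmax()
ct=max(cv2.findContours((l==k).astype(np.uint8),0,1)[0],key=len)[:,0]
print("stapler px",cv2.minAreaRect(ct),cv2.minAreaRect(np.array([onz(c,p,.03)[:2] for p in ct],np.float32)),ray(c,(320,200))[0])
for p in [(-.075,-.11,.1),(-.075,.11,.1),(.075,-.11,.1),(.075,.11,.1),(-.098,0,.045),(-.108,0,.096)]: print(p,cw(*p).round(3),proj(c,cw(*p)).round(0),proj(s,cw(*p)).round(0))
T=get_tool_rot();E=camera_info("wrist")["extrinsics"];R=E[:3,:3]
print("cam in tool",(T.T@(-R.T@E[:3,3]-get_eef_pos())).round(3),(T.T@R.T@[0,0,-1]).round(2),(T.T@R.T@[0,1,0]).round(2))
np.set_printoptions(precision=1,suppress=True)
for sg in(1,-1):
    print("press",sg,*[inverse_kinematics(*press(x,sg)) for x in(-.05,.008)])
    print("lid",sg,*[inverse_kinematics(*lidpose(t,r,sg)) for t,r in((.9,.41),(.9,.341),(1.3,.341),(1.78,.341),(1.78,.41))])
E
```

```text
lid ((0.5025708079338074, 0.1985602229833603), (0.22002507746219635, 0.16495078802108765), 24.27355194091797)
stapler px ((404.6143798828125, 128.1709442138672), (57.28523635864258, 17.523746490478516), 7.853313446044922) ((0.6517088413238525, -0.2246672511100769), (0.15626603364944458, 0.050285473465919495), 82.01119232177734) [ 0.30671579 -0.00099719  0.99559465]
(-0.075, -0.11, 0.1) [0.63  0.185 0.1  ] [250. 126.] [418. 213.]
(-0.075, 0.11, 0.1) [0.43  0.094 0.1  ] [284. 205.] [347. 183.]
(0.075, -0.11, 0.1) [0.567 0.322 0.1  ] [195. 150.] [436. 176.]
(0.075, 0.11, 0.1) [0.367 0.231 0.1  ] [227. 230.] [369. 150.]
(-0.098, 0, 0.045) [0.539 0.119 0.045] [278. 166.] [376. 214.]
(-0.108, 0, 0.096) [0.543 0.11  0.096] [279. 160.] [377. 206.]
cam in tool [ 0.065 -0.     0.031] [-0.26 -0.    0.97] [ 0.97 -0.    0.26]
press 1 [-13.2  45.2  97.4  35.9  72.6 120.2] [-10.1  47.8 101.   39.3  66.6 117.6]
lid 1 [  -6.3   25.9   94.4   32.5   83.1 -131.7] [  -2.6   28.2  100.1   35.    74.8 -133.6] [  12.    20.6   99.9   16.9   64.  -110.6] [ 33.2  21.8  97.2 -13.3  63.5 -75.1] [ 34.6  18.7  91.2 -12.4  72.6 -75.9]
press -1 [-13.2  45.2  97.4  35.9  72.6 -59.8] [-10.1  47.8 101.   39.3  66.6 -62.4]
lid -1 [-6.3 25.9 94.4 32.5 83.1 48.3] [ -2.6  28.2 100.1  35.   74.8  46.4] [12.  20.6 99.9 16.9 64.  69.4] [ 33.2  21.8  97.2 -13.3  63.5 104.9] [ 34.6  18.7  91.2 -12.4  72.6 104.1]
```

```bash
python3 - <<'E'
from h import *
command_gripper(0)
q=list(get_joint_pos()); q[0]=-19; movej(q)
c=cam("wrist"); im=grab_frame("wrist"); cv2.imwrite("pics/w1.png",im[:,:,::-1])
np.savez("w1.npz",*c)
movep(*press(-.07)); 
c=cam("wrist"); im2=grab_frame("wrist"); np.savez("w2.npz",*c)
cv2.imwrite("pics/w2.png",np.vstack([im,im2])[::1,::1,::-1][:, :]) 
cv2.imwrite("pics/w12.png",cv2.resize(np.hstack([im,im2])[:,:,::-1],(800,250),interpolation=3))
cv2.imwrite("pics/w2.png",im2[:,:,::-1])
print(get_t(),proj(c,cw(-.098,0,.045)),get_force())
E
```

```text
5.9333 [316.82477978 211.82641885] [-0.34974864 -0.18547762  0.65677297]
```

View pics/w1.png

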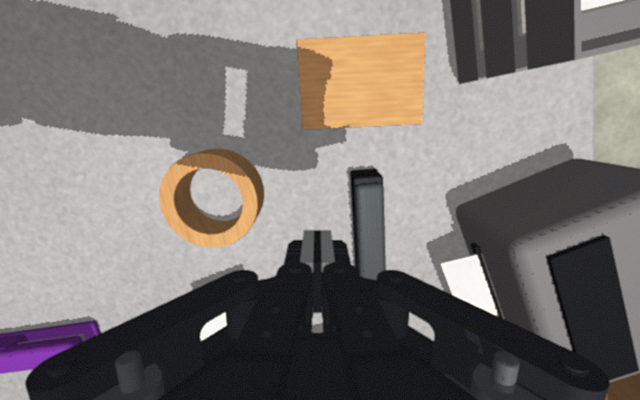

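View pics/w2.png

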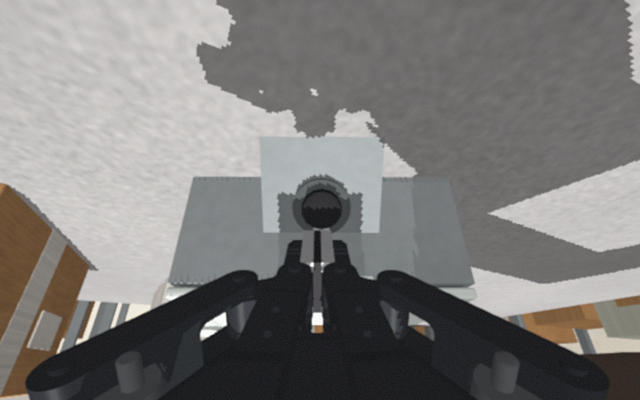

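w1 shows the stapler's far part at (367,170) to (367,280). w2 shows the button at (321,209), 4 px from the prediction, and the bottom corners of the nose at (261,138) and (383,138). I use these to correct the case pose.

```bash
python3 - <<'E'
from h import *
L=lambda f:(lambda z:(float(z['arr_0']),float(z['arr_1']),float(z['arr_2']),z['arr_3']))(np.load(f))
c=L("w2.npz"); print("f",c[0])
P=[onz(c,u,0) for u in((261,138),(383,138))]
for p in P: print("nose",(CR.T@(p-CO)).round(4))
print("button",[(CR.T@(onz(c,(321,209),.045)-CO)).round(4)])
w=L("w1.npz")
print("stapler far end top corners",[onz(w,u,.049).round(3) for u in((354,181),(383,181),(358,275),(385,275))], [onz(w,u,0).round(3) for u in((350,170),)])
E
```

```text
f 305.64007252652584
nose [-0.1269 -0.0403  0.    ]
nose [-0.127   0.0478  0.    ]
button [array([-0.1025,  0.003 ,  0.045 ])]
stapler far end top corners [array([ 0.647, -0.154,  0.049]), array([ 0.678, -0.161,  0.049]), array([ 0.63 , -0.267,  0.049]), array([ 0.661, -0.274,  0.049])] [array([ 0.648, -0.151,  0.   ])]
```

```bash
sed -i 's/^def cw/CO=CO+CR@np.array([-.001,.0035,0])\ndef cw/' h.py; python3 - <<'E'
from h import *
move_linear(*press(-.012),v=.1)
hit=move_linear(press(.013)[0],v=.03,max_force=8)
x=get_eef_pos(); print(hit,"s at stop",(x-press(0)[0])@(CR@D),get_force())
move_linear(press(-.09)[0],v=.15)
command_gripper(.06)
im=grab_frame("scene"); pause(.3); im2=grab_frame("scene"); print(cv2.absdiff(im,im2)[100:300,250:500].max())
cv2.imwrite("pics/s1.png",cv2.resize(im2[100:280,280:500,::-1],(660,540),interpolation=2))
s=cam("scene");t=cam("top")
for th in(.7,.8,.9,1.,1.1): print(th,*[((proj(s,cw(.075-r*np.cos(th)+.008*np.sin(th),y,.092+r*np.sin(th)+.008*np.cos(th)))-[280,100])*3).round(0) for r,y in((.183,0),(.15,.11),(.15,-.11))])
print(get_t())
E
```

```text
True s at stop 0.008384455658406644 [-0.48484735 -3.70344478  6.78878087]
21
0.7 [324. 200.] [223. 154.] [447. 243.]
0.8 [332. 181.] [229. 139.] [454. 227.]
0.9 [340. 161.] [235. 124.] [461. 212.]
1.0 [349. 142.] [242. 109.] [468. 196.]
1.1 [357. 124.] [249.  95.] [475. 181.]
9.1417
```

View pics/s1.png

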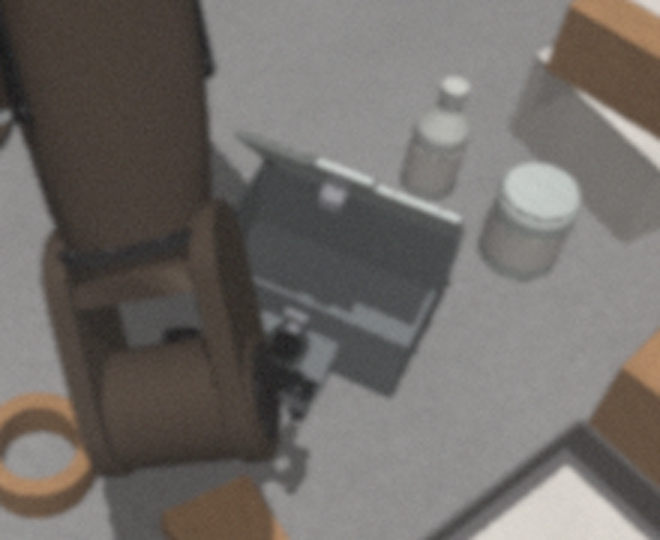

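The lid corners at (238,133) and (462,217) in the crop fit an angle of about 0.87, and the lid is at rest. Next I grip the tab and hold it.

```bash
python3 - <<'E'
from h import *
f0=None
movep(*lidpose(.87,.43,-1)); f0=get_force()
print(move_linear(lidpose(.87,.341,-1)[0],v=.12,max_force=15),get_force()-f0)
command_gripper(0.0)
print("w",get_width(),get_grasp_force(),get_force()-f0,get_t())
cv2.imwrite("pics/s2.png",cv2.resize(grab_frame("scene")[80:280,280:500,::-1],(660,600),interpolation=2))
pause(1.0); print(get_force()-f0)
E
```

```text
False [0.03438779 0.67475638 0.81569654]
w 0.006296548353222023 60.869354009628296 [ 0.5613356 -4.1638579  5.6456302] 11.7417
[-0.11356091 -4.86363595  5.71964709]
```

View pics/s2.png

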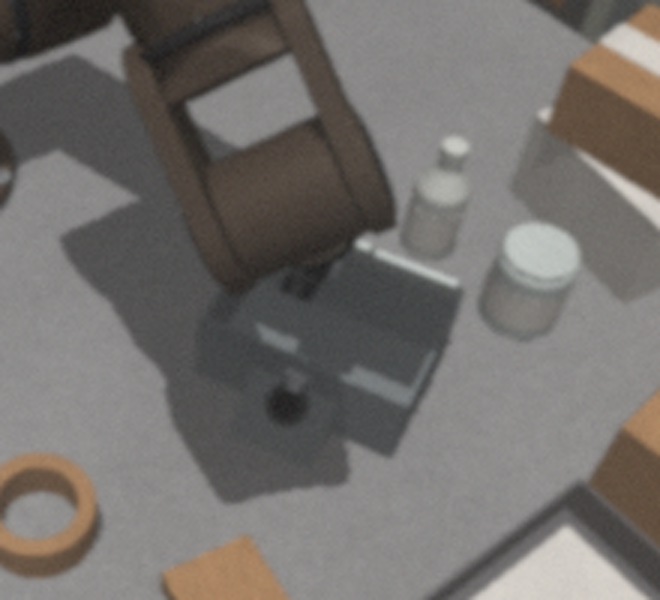

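The lid is held: the fingers stop at 6.3 mm with 60 N on the pads, and the right corner at (462,285) is steady. Next I raise it along the arc.

```bash
python3 - <<'E'
from h import *
ths=[1.0,1.13,1.26,1.39,1.52,1.62,1.70,1.76,1.785]
for t in ths:
    p,R=lidpose(t,.341,-1)
    h=move_linear(p,R,v=.09 if t<1.6 else .05,max_force=25)
    f=get_force(); print(t,h,f.round(1),round(get_width(),4),round(get_grasp_force()),round(get_t(),1))
    if h: break
E
```

```text
1.0 False [ 1.7 -5.5  7.5] 0.0063 61 13.4
1.13 False [ 1.5 -4.6  8.6] 0.0067 62 14.1
1.26 False [ 0.4 -3.5  9.3] 0.0065 62 14.7
1.39 False [ 1.1 -1.7  9.3] 0.0061 62 15.4
1.52 False [1.9 0.1 9.6] 0.0061 61 16.0
1.62 False [1.4 1.1 9.2] 0.0066 61 16.8
1.7 False [2. 2. 8.] 0.0065 61 17.5
1.76 False [1.9 3.2 8.4] 0.0062 61 18.1
1.785 False [1.3 3.  8.4] 0.0068 61 18.4
```

```bash
cat >> h.py <<'E'
def down(a):  # tool down, tool y at yaw a
    y=np.array([np.cos(a),np.sin(a),0]);z=np.array([0,0,-1.]); return np.column_stack([np.cross(y,z),y,z])
E
python3 - <<'E'
from h import *
np.set_printoptions(precision=3,suppress=True)
command_gripper(.03); pause(.2)
move_linear(lidpose(1.785,.43,-1)[0],v=.12)
command_gripper(.085)
a=np.radians(-8.6); S=np.array([.6515,-.229,0])
for k in(0,np.pi):
    print(k,inverse_kinematics(S+[0,0,.36],down(a+k)),inverse_kinematics(cw(-.01,-.015,.19),down(CY-np.pi+k)))
k=min((0,np.pi),key=lambda k:abs(inverse_kinematics(S+[0,0,.36],down(a+k))[5])+abs(inverse_kinematics(cw(-.01,-.015,.19),down(CY-np.pi+k))[5]))
movep(S+[0,0,.36],down(a+k)); print(k)
c=cam("wrist"); im=grab_frame("wrist"); np.savez("w3.npz",*c)
s=np.vstack([im[:,:,::-1]]); cv2.imwrite("pics/w3.png",s)
sc=grab_frame("scene"); cv2.imwrite("pics/s3.png",sc[:,:,::-1]); print(get_t())
E
```

```text
0 [-24.842  35.913  81.944  -0.     62.143 -16.242] [ 14.689  39.826 109.525  -0.     30.649  80.139]
3.141592653589793 None [ 14.689  39.826 109.525  -0.     30.649 -99.861]Traceback (most recent call last):
  File "<stdin>", line 9, in <module>
  File "<stdin>", line 9, in <lambda>
TypeError: 'NoneType' object is not subscriptable
```

```bash
python3 - <<'E'
from h import *
a=np.radians(-8.6); S=np.array([.6515,-.229,0])
movep(S+[0,0,.36],down(a))
c=cam("wrist"); im=grab_frame("wrist"); np.savez("w3.npz",*c)
sc=grab_frame("scene"); cv2.imwrite("pics/s3.png",sc[:,:,::-1]); print(get_t())
b=np.hstack([im,sc[80:280,280:500] if 0 else cv2.resize(sc[60:280,280:500],(400,400))])[:,:,::-1]
cv2.imwrite("pics/w3.png",cv2.resize(b,(800,int(800*400/1040)),interpolation=3))
E
```

```text
22.7333
```

View pics/w3.png

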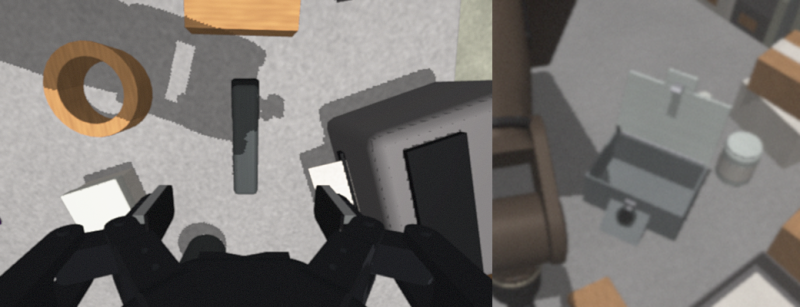

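The stapler in w3 spans about (302..335, 104..251) at full scale, with free space on both sides, and the lid is leaning open. I refine its position and pick it.

```bash
python3 - <<'E'
from h import *
c=(lambda z:(float(z['arr_0']),float(z['arr_1']),float(z['arr_2']),z['arr_3']))(np.load("w3.npz"))
q=[onz(c,u,.049).round(4) for u in((302,111),(335,111),(305,250),(334,250))]
print(q)
S=np.mean(q,0); d=(q[2]+q[3]-q[0]-q[1]); yaw=np.degrees(np.arctan2(d[1],d[0])); print(S,yaw)
for z in (.049,): print(np.linalg.norm(d)/2)
S[2]=0
if np.hypot(*(S-[.6515,-.229,0])[:2])<.015:
    a=np.radians(yaw+90); print(np.degrees(a))
    f0=get_force()
    movep(S+[0,0,.26],down(a))
    h=move_linear(S+[0,0,.155+.030],v=.1,max_force=12); print("hit",h,get_eef_pos())
    command_gripper(.0); print(get_width(),get_grasp_force(),get_t())
E
```

```text
[array([ 0.6484, -0.1599,  0.049 ]), array([ 0.6773, -0.1642,  0.049 ]), array([ 0.6298, -0.2924,  0.049 ]), array([ 0.6584, -0.2967,  0.049 ])]
[ 0.653475 -0.2283    0.049   ] -98.05441444638174
0.1338200751008607
-8.054414446381742
hit False [ 0.6536619  -0.22837183  0.18558265]
0.031239771961680738 60.51701545715332 24.65
```

```bash
python3 - <<'E'
from h import *
p=get_eef_pos(); R=down(CY-np.pi)
move_linear(p+[0,0,.19],v=.2); print(get_width())
T=cw(-.008,-.015,0)
movep(T+[0,0,.37],R)
move_linear(T+[0,0,.205],v=.12)
h=move_linear(T+[0,0,.180],v=.025,max_force=6)
print(h,get_eef_pos(),get_force(),get_width(),get_t())
if h and abs(get_eef_pos()[2]-.1906)<.008:
    command_gripper(.055); pause(.2)
    move_linear(T+[0,0,.37],v=.15)
    q=list(get_joint_pos()); q[0]-=45; movej(q)
    sc=grab_frame("scene"); tp=grab_frame("top")
    b=np.hstack([cv2.resize(sc[60:280,280:500],(400,400)),cv2.resize(tp[100:250,170:320],(400,400))])
    cv2.imwrite("pics/end.png",b[:,:,::-1]); cv2.imwrite("pics/endtop.png",tp[:,:,::-1]); print(get_t())
E
```

```text
0.031071857322268734
True [0.51273173 0.20456715 0.19037618] [-1.31016815 -0.47770268  6.92775416] 0.03130296283321142 29.5833
33.15
```

View pics/end.png

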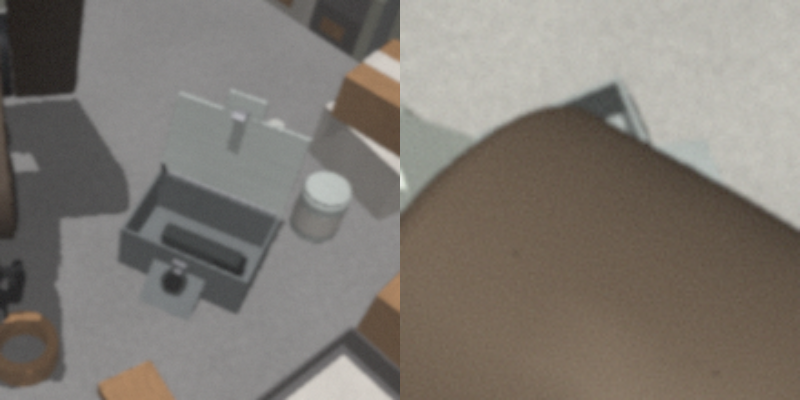

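The stapler lies on its base on the case floor at (205,248), the lid leans open, and the gripper is clear, so I hand in.

```bash
python3 -c "
from workcell import *
pause(.5); print(job_done(), get_t())"
```

```text
the job is handed in; nothing more can be done
the job is handed in; nothing more can be done
```

The job is handed in at about 34 s: I popped the case with the release button, steadied the lid half open and raised it onto its stop, then set the stapler on its base on the case floor; the last picture shows the lid leaning open and the gripper clear, though I did not re-measure the bystanders.

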